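# Take a bush off a sprung-keeper hook and lay it in the vee cradle

### The arm

A 6-joint arm with a two-finger parallel gripper is mounted at the origin on a cart in front of the work surface, level with it; the furniture and walls round the work are solid. World frame = base frame: x ahead of the robot, y to its left, z up, the work surface at z = 0. Lengths are in m, angles in degrees, forces in N, time in s.
With the tool pointing down it reaches from about 0.375 to 0.9 m from the base axis. Payload 3.1 kg.
Tool frame: the origin (TCP) lies midway between the tips of the shut fingers; the grasp point (between the pads) lies 19 mm behind it; z points along the fingers, y is the direction in which the jaws open and shut (so a half turn about z gives the same grasp; the last joint's range is limited). The gripper opens to 87 mm and grips with 3 to 60 N. Pads are 19 mm wide; open, the fingers measure 117 mm over their backs; the gripper's body (75 mm by 190 mm) begins 51 mm behind the grasp point.
Start: joints at [64.372, 30.224, 82.088, -0, 67.689, -10.227], TCP at [0.166, 0.603, 0.223] pointing down, gripper open.
Joint ranges: [-176.69, 176.69], [-43.24, 126.21], [12.49, 139.97], [-82, 262], [0, 151.66], [-163.58, 163.58]. Speed limits (degrees/s): [159.86, 159.86, 180, 180, 180, 180].

### API

Orientations are given as a 3x3 rotation matrix whose columns are the frame's x, y, z axes.
In Python, from rig import status, vision, bot, models gives the robot as it stands.
- The arm moves only by the tool send_rows, never from a script. Its argument "moves" is a list of rows, each a list of 7 numbers: the shift along the tool's x, y, z in units of 25 mm (1.0 is 25 mm), then the turn, a rotation vector about the tool's x, y, z in units of 10 degrees (1.0 is 10 degrees), then the closure, from -1 (fully open) to 1 (shut), so that 0 is half open. In form: [[dx, dy, dz, rx, ry, rz, hand], ...]. A call has 1 to 12 rows; each row shifts and turns the commanded pose from where the row before left it, along the tool's axes as they then stand; what a row does not reach is not made up. A row lasts 1/8 s, in which the tool goes at most 62.5 mm and 10.7 degrees, less where a joint would pass 70% of its speed; a pose out of reach is approached as far as the arm can. A call is refused whole if a number of a shift passes 1 or a number of a turn 1, either way. A call with a gripper value outside its range is refused whole. The fingers move at their own pace and stop on an object; the grip force is fixed at half the most. Time passes only in rows, so rows that do not move let the fingers close. It gives the time, the measured TCP pose, the force and the opening at its end, in the units of the state.
- status.read_state(): the state, without advancing time (a new reading comes with each control period).
- vision.capture(name): name is "scene" or "top" or "wrist"; returns a dict with "img" (384x512x3 uint8, red, green, blue), "depth" (384x512 float32, m along the optical axis (not along the pixel's ray), 0 where there is no reading), "fx", "fy", "cx", "cy" (pixels), "pose" (4x4, takes a point from camera to world coordinates); the wrist camera has in their place "hand_eye" (4x4, takes a point from camera to tool coordinates, whose origin is the TCP and whose axes are the flange's). Camera axes: x right, y up, looking along -z (the intrinsics and any distortion apply to the point x, -y, -z); pixel columns grow to the right and rows downward; lengths in m; the calibration is good to about 2 mm. A picture is of the moment at which its call begins: read the wrist's pose just before it.
- bot.hand_in(): hands the job in, once; it reports no verdict.
Trained networks look in the newest picture that a camera, given by its name, has taken for a name from the list of things; names that differ only in an ending like _2 or _b are one class to them, and where a whole thing is asked for, a point or a joint stands for the part that bears it (a point fixed in the world has none). Each returns a list of dicts, best first, with "confidence" (0 to 1); they miss things now and then, are a little off and sometimes report something else, mostly with a low value. They report only what shows in the picture. A call takes as long as a camera call. They do not tell look-alikes from the thing itself.
- models.masks_of(camera, name): "mask" (384x512 bool, what is visible of it) and "extent" ([left, top, right, bottom] in pixels, round what is visible of it).
- models.landmark_of(camera, name): "point" ([column, row] in pixels: a listed point, or the origin of a listed thing).
The state is a dict: "time_s": time; "joint_positions": joint angles; "qvel": joint speeds; "tau": joint torques, N m; "position": TCP position; "tcp_rot": TCP orientation; "force": force on the tool from outside, world axes, zero at the start; "moment": the same for the moment, N m; "opening": opening from 0.0 (shut) to 1.0 (fully open).
Only numpy, scipy, OpenCV 4.12 (cv2) and the standard library are available. Lean on these libraries where they do the work, as an engineer would, in place of code of your own. Each camera call takes 0.05 s, during which the arm holds its last target.

### The job

A steel bush hangs on the hook stand, held under the hook's turned-over nose by a sprung keeper. Press the keeper back with the bush itself until the bush is out from under the nose, lift it over the nose and draw it off the hook. Then lay it in the vee cradle, its bore in line with the groove and about midway along it, let it settle and let go; do not drop it on the bench and leave the other things on the bench where they are.

Things in the scene. Friction and masses are not known exactly. Their poses are not given: they have to be found in the camera images.
- bush_center (a point): Centre of the loose bush: a plain bright steel ring, 66 mm outside diameter, 48 mm bore, 30 mm long, 0.25 to 0.5 kg; point z = bore axis. It starts on the stand's arm, standing on edge, bore along the arm, centre 126 mm above the stand's origin. It can be gripped from above across its 66 mm outside, a finger each side of the arm.
- stand: Fixed hook stand. Origin on the bench under the parked bush's centre; x runs along the arm from its free end to the post, z up. Base x -40 to 105, y +-45, 10 mm high; post 26 mm square at x = 87, 158 mm tall. The level round arm (10 mm diameter, top at 150 mm height) points to -x; the bush hangs on it at x -15 to 15.
- nose_tip (a point): Tip of the hook's nose, at x = -3, height 167 mm in the stand's frame. At the arm's free end an 8 mm bar turns up (x -23.5 to -15.5) and back over the bush, at 163 to 171 mm height, covering the first 12 mm of its upper wall. To come off, the bush (raised 1 to 3 mm so as not to drag on the arm) goes 15 to 22 mm toward +x, then up 22 to 36 mm (best 29: bore clear of both nose and arm), then over 60 mm toward -x.
- keeper (a joint): Sprung keeper: a dark round flange (56 mm diameter) with a sleeve, sliding on the arm behind the bush. In m: 0 = shut (flange at the nose tip), grows as it is pressed back toward the post; stop at 0.046. At the start it bears on the bush at about 0.017; the bush is clear of the nose from 0.029. Spring force toward -x: 3.3 N at the start, 5 N at 0.040; it shuts by itself.
- cradle: Welded steel vee cradle, fixed to the bench; its place and yaw vary. Origin on the bench at the middle of its base (80 x 86 x 8 mm). Its x axis runs along the groove, z up. The groove is a 90 degree vee, 70 mm long, open at both ends, bottom line 10 mm above the bench, top edges 36 mm above the bench and 52 mm apart.
- cradle_seat (a point): Point 57 mm above the bench over the middle of the groove: where the centre of the bush lies when it is seated in the cradle.
- shaft: Bystander: dark splined shaft standing upright, 37 mm diameter, 136 mm tall; origin at the middle of its foot. Leave alone.
- cold_chisel: Bystander: plain steel cold chisel lying flat, 170 mm long, 17 mm thick; origin under its middle, its length along its y axis. Leave alone.
- wire_brush: Bystander: cup brush, about 62 mm wide and 58 mm high; origin at the middle of its underside. Leave alone.
Not all that is in view belongs to the job. Of the things that look like the part that bears bush_center, the smallest one is meant.

How it is judged:
By the outcome, as a careful person would: the job done as asked, in the order asked, and still so for the second after the job is handed in, with the robot touching nothing.
It also fails if it takes over 42 s, if anything falls off the work surface, if the arm or the gripper's body presses on something with over 40 N, if the wrist force passes 120 N, or if a joint passes its speed limit or range.

## Working session

There is one attempt and no reset: what is moved stays moved. The work goes in short steps, Python scripts to look and compute and a tool call to move; the robot and the scene stay as the last step left them, time stands still between calls to the robot, and variables do not carry over. Pictures are saved under pics/ and viewed, and the job is handed in when it is done.

Besides the shell and the picture viewer there is one more tool, called after ">>>" by a JSON object that holds its "method" and its "body", one argument or row to a line. send_rows: Moves the arm, as the interface text tells. Its arguments: {"type":"object","properties":{"moves":{"type":"array"}},"required":["moves"]}

```bash
mkdir -p pics; ls; cat > h.py <<'E'
import numpy as np, cv2
from rig import status, vision, bot, models
def cap(n):
    s=status.read_state(); c=vision.capture(n)
    if 'pose' in c: T=np.array(c['pose'])
    else:
        W=np.eye(4);W[:3,:3]=np.array(s['tcp_rot']);W[:3,3]=s['position'];T=W@np.array(c['hand_eye'])
    c['T']=T; return c
def ray(c,u,v):
    K=np.array([[c['fx'],0,c['cx']],[0,c['fy'],c['cy']],[0,0,1.]])
    d=np.array([(u-c['cx'])/c['fx'],-(v-c['cy'])/c['fy'],-1.]); return d
def pts(c,mask=None):
    d=c['depth']; m=(d>0) if mask is None else (mask&(d>0))
    v,u=np.nonzero(m); z=d[v,u]
    P=np.stack([(u-c['cx'])/c['fx']*z,-(v-c['cy'])/c['fy']*z,-z],1)
    return P@c['T'][:3,:3].T+c['T'][:3,3]
def atz(c,u,v,z):
    d=c['T'][:3,:3]@ray(c,u,v);o=c['T'][:3,3];return o+d*(z-o[2])/d[2]
def proj(c,p):
    q=np.linalg.inv(c['T'])@np.append(p,1); return c['cx']+c['fx']*q[0]/-q[2], c['cy']-c['fy']*q[1]/-q[2]
def save(c,n): cv2.imwrite('pics/'+n+'.png',c['img'][...,::-1])
E
python3 - <<'E'
from h import *
s=status.read_state();print({k:np.round(v,3).tolist() for k,v in s.items()})
for n in ['scene','top','wrist']:
    c=cap(n);save(c,n+'0');print(n,[k for k in c],c['T'].round(3).tolist())
    for t in ['bush_center','stand','keeper','cradle','nose_tip','cradle_seat','shaft','cold_chisel','wire_brush']:
        for r in models.landmark_of(n,t)[:3]: print(n,t,'pt',np.round(r['point'],1),round(r['confidence'],2))
        if t in('nose_tip','cradle_seat'):continue
        for r in models.masks_of(n,t)[:3]: 
            P=pts(c,r['mask']);print(n,t,'ext',r['extent'],round(r['confidence'],2),np.median(P,0).round(3) if len(P) else '')
E
```

```text
pics
{'time_s': 0.0, 'joint_positions': [64.373, 30.277, 82.156, -0.0, 67.69, -10.228], 'qvel': [-0.007, -0.024, 0.002, 0.03, 0.054, -0.001], 'tau': [0.002, -44.004, -17.659, 0.063, 0.059, -0.0], 'position': [0.166, 0.602, 0.222], 'tcp_rot': [[-0.964, 0.266, -0.001], [0.266, 0.964, -0.002], [0.0, -0.002, -1.0]], 'force': [-0.333, 0.013, 0.2], 'moment': [0.016, 0.018, -0.003], 'opening': 0.999}
scene ['img', 'depth', 'fx', 'fy', 'cx', 'cy', 'pose', 'T'] [[0.871, 0.244, -0.427, 0.092], [-0.49, 0.384, -0.782, -0.804], [-0.027, 0.891, 0.454, 0.571], [0.0, 0.0, 0.0, 1.0]]
scene bush_center pt [284.7 210.6] 0.78
scene bush_center pt [194.1 176.9] 0.66
scene bush_center ext [270.6, 268.9, 296.4, 312.0] 0.74 [ 0.422 -0.31   0.071]
scene bush_center ext [268.2, 195.1, 298.0, 229.0] 0.71 [ 0.514 -0.163  0.13 ]
scene bush_center ext [187.4, 163.4, 204.8, 192.7] 0.59 [0.468 0.252 0.057]
scene stand pt [278.7 255.6] 0.9
scene stand ext [256.5, 179.0, 326.9, 268.2] 0.92 [ 0.572 -0.143  0.014]
scene stand ext [268.0, 194.6, 297.2, 230.9] 0.32 [ 0.512 -0.161  0.13 ]Traceback (most recent call last):
  File "<stdin>", line 6, in <module>
ValueError: it knows: bush_center, cold_chisel, cradle, cradle_seat, nose_tip, shaft, stand, wire_brush
```

```bash

python3 - <<'E'
from h import *
for n in ['scene','top','wrist']:
    c=cap(n);save(c,n+'1');print(n,c['T'].round(3).tolist())
    for t in ['bush_center','stand','cradle','nose_tip','cradle_seat','shaft','cold_chisel','wire_brush']:
        for r in models.landmark_of(n,t)[:3]: print(n,t,'pt',np.round(r['point'],1),round(r['confidence'],2))
        if t in('nose_tip','cradle_seat'):continue
        for r in models.masks_of(n,t)[:3]: 
            P=pts(c,r['mask']);print(n,t,'ext',r['extent'],round(r['confidence'],2),np.median(P,0).round(3) if len(P) else '')
    cv2.imwrite(f'pics/{n}_big.png',cv2.resize(c['img'][...,::-1],(800,600),interpolation=cv2.INTER_CUBIC))
E
```

```text
scene [[0.871, 0.244, -0.427, 0.092], [-0.49, 0.384, -0.782, -0.804], [-0.027, 0.891, 0.454, 0.571], [0.0, 0.0, 0.0, 1.0]]
scene bush_center pt [197.5 177.2] 0.88
scene bush_center pt [284.4 291. ] 0.69
scene bush_center pt [283.8 211.8] 0.61
scene bush_center ext [184.2, 162.9, 204.2, 192.8] 0.96 [0.467 0.254 0.056]
scene bush_center ext [266.5, 192.5, 297.0, 227.1] 0.64 [ 0.513 -0.162  0.129]
scene bush_center ext [272.1, 266.8, 297.3, 314.3] 0.57 [ 0.422 -0.311  0.071]
scene stand pt [278.2 258.1] 0.88
scene stand ext [253.0, 180.3, 329.5, 267.5] 0.91 [ 0.571 -0.143  0.014]
scene cradle pt [233.  213.2] 0.71
scene cradle pt [355.1 290.6] 0.47
scene cradle ext [214.7, 196.8, 249.5, 223.8] 0.87 [0.503 0.079 0.022]
scene cradle ext [281.9, 186.0, 298.2, 207.0] 0.51 [ 0.534 -0.154  0.164]
scene nose_tip pt [280.6 193.2] 0.95
scene cradle_seat pt [230.  192.1] 0.94
scene shaft pt [289.4 218.7] 0.71
scene shaft pt [285.3 192. ] 0.25
scene shaft ext [282.8, 168.2, 296.1, 208.6] 0.55 [ 0.627 -0.014  0.113]
scene cold_chisel pt [206.8 239.2] 0.85
scene cold_chisel ext [192.3, 221.4, 221.9,
[... 783 characters left out ...]
   0.012]
top cradle pt [208.6 219.7] 0.88
top cradle ext [198.7, 204.2, 225.6, 232.5] 0.97 [0.508 0.101 0.018]
top nose_tip pt [295.9 180.6] 0.59
top cradle_seat pt [211.1 212.5] 0.65
top shaft pt [234.3 171. ] 0.72
top shaft ext [226.1, 154.8, 241.8, 180.3] 0.76 [ 0.622 -0.004  0.097]
top shaft ext [261.5, 148.2, 308.0, 213.0] 0.22 [ 0.554 -0.13   0.012]
top cold_chisel pt [257.9 251.5] 0.68
top cold_chisel ext [227.2, 240.4, 282.4, 256.6] 0.89 [0.395 0.012 0.016]
top wire_brush pt [333.1 157. ] 0.62
top wire_brush ext [325.0, 144.4, 347.0, 165.9] 0.66 [ 0.587 -0.308  0.04 ]
wrist [[0.265, -0.933, -0.241, 0.1], [0.964, 0.257, 0.066, 0.621], [0.0, -0.25, 0.968, 0.385], [0.0, 0.0, 0.0, 1.0]]
```

```bash
ls pics
```

```text
scene0.png
scene1.png
scene_big.png
top1.png
top_big.png
wrist1.png
wrist_big.png
```

View pics/scene_big.png

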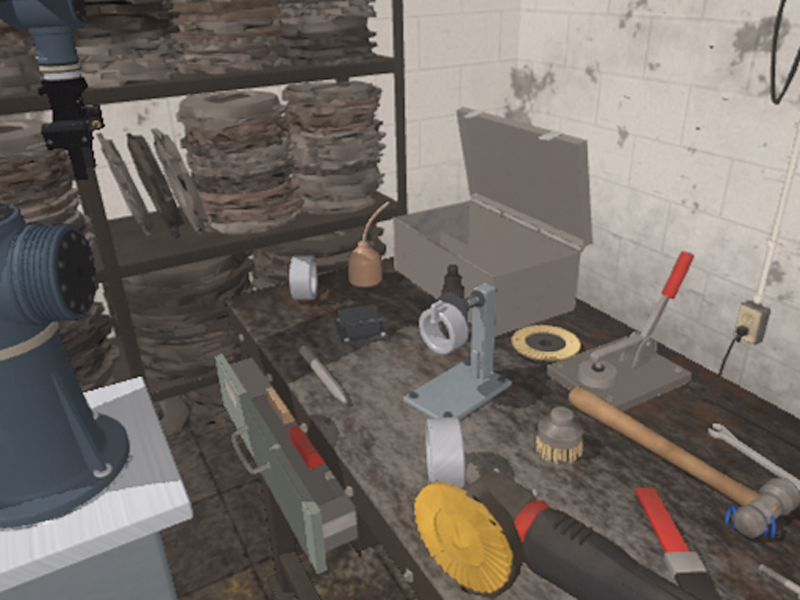

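View pics/top_big.png

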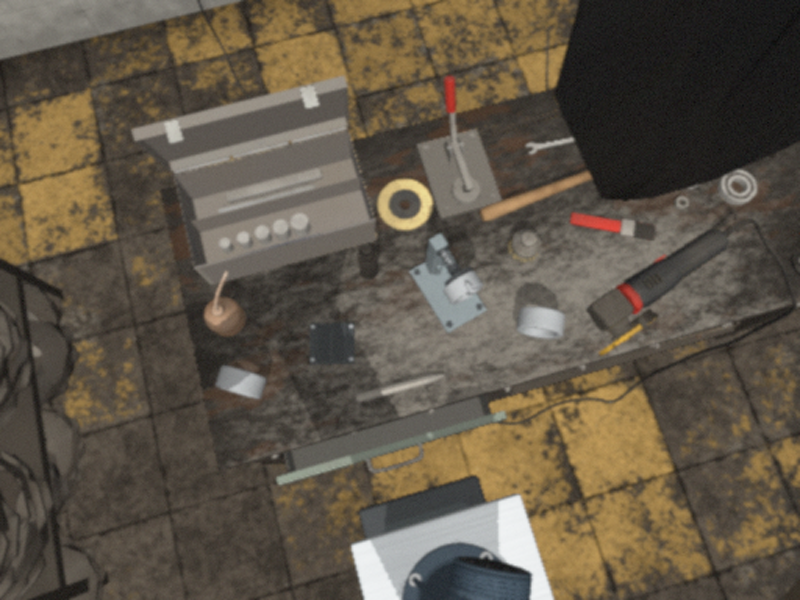

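The scene view shows the bush on the hook stand at (443,328) of the enlarged picture, with the cradle at (360,322). The two look-alike rings stand on the bench at (303,277) and (445,450). Next I'll fit the stand and cradle poses.

```bash

cat > fit.py <<'E'
from h import *
def rect(P,lo,hi,name):
    Q=P[(P[:,2]>lo)&(P[:,2]<hi)]
    if len(Q)<10: print(name,'few',len(Q));return
    r=cv2.minAreaRect((Q[:,:2]*1000).astype(np.float32));print(name,lo,hi,len(Q),np.round(r[0],1),np.round(r[1],1),round(r[2],1), 'z',np.median(Q[:,2]).round(4),'mean',Q[:,:2].mean(0).round(4))
E
python3 - <<'E'
from fit import *
for n in ['top','scene']:
    c=cap(n);P=pts(c)
    S=P[(abs(P[:,0]-.54)<.11)&(abs(P[:,1]+.14)<.1)]
    B=S[abs(S[:,2])<.005];print('bench z',np.median(B[:,2]) if len(B) else 0)
    m=models.masks_of(n,'stand')[0]['mask'];M=pts(c,m)
    rect(M,.006,.016,n+' base');rect(S,.15,.163,n+' post');rect(M,.153,.163,n+' posttopM')
    m=models.masks_of(n,'cradle')[0]['mask'];M=pts(c,m)
    rect(M,-.01,.06,n+' cradle');rect(M,.004,.012,n+' cradle base');rect(M,.03,.042,n+' edges')
    for r in models.masks_of(n,'bush_center'):
        M=pts(c,r['mask']); 
        if len(M): print(n,np.percentile(M,[2,98],axis=0).round(3).tolist())
    im=c['img'][130:260,180:380] if n=='top' else c['img'][150:290,180:380]
    cv2.imwrite(f'pics/{n}_crop.png',cv2.resize(im[...,::-1],(800,560 if n!='top' else 520),interpolation=cv2.INTER_CUBIC))
E
```

```text
bench z 0.000451020624465559
top base 0.006 0.016 801 [ 550.  -142.5] [143.9  88.9] 15.0 z 0.0107 mean [ 0.5371 -0.1342]
top post 0.15 0.163 354 [ 554.8 -137.4] [121.6  52. ] 24.7 z 0.1566 mean [ 0.5503 -0.1413]
top posttopM 0.153 0.163 148 [ 556.3 -140.3] [121.5  42.1] 3.6 z 0.1574 mean [ 0.5805 -0.1331]
top cradle -0.01 0.06 758 [512.7 101.3] [85.4 82. ] 74.7 z 0.0177 mean [0.5084 0.1003]
top cradle base 0.004 0.012 267 [511.  101.3] [85.  79.9] 75.6 z 0.0085 mean [0.5049 0.098 ]
top edges 0.03 0.042 177 [511.3 101.6] [59.8 69.4] 74.8 z 0.034 mean [0.5101 0.1012]
top [[0.499, -0.179, 0.101], [0.533, -0.119, 0.161]]
top [[0.447, 0.238, 0.007], [0.504, 0.311, 0.089]]
top [[0.403, -0.321, 0.001], [0.463, -0.244, 0.088]]
bench z 0.002331372771050333
scene base 0.006 0.016 1321 [ 548.5 -145.8] [144.7  92.3] 16.5 z 0.0122 mean [ 0.5423 -0.1503]
scene post 0.15 0.163 403 [ 555.1 -141.7] [123.7  53.2] 20.4 z 0.1573 mean [ 0.548 -0.151]
scene posttopM 0.153 0.163 161 [ 555.  -147.7] [119.9  49.5] 3.3 z 0.1588 mean [ 0.5731 -0.141 ]
scene cradle -0.01 0.06 666 [519.1 124.7] [149.6  84.2] 71.6 z 0.022 mean [0.5052 0.0909]
scene cradle base 0.004 0.012 177 [511.   98.9] [95.5 83.7] 74.9 z 0.0101 mean [0.4981 0.0743]
scene edges 0.03 0.042 164 [509.1 100.5] [61.7 68.4] 74.7 z 0.0344 mean [0.5093 0.1007]
scene [[0.399, -0.331, 0.015], [0.446, -0.253, 0.088]]
scene [[0.496, -0.186, 0.098], [0.537, -0.125, 0.161]]
scene [[0.444, 0.234, 0.011], [0.509, 0.299, 0.088]]
```

View pics/top_crop.png

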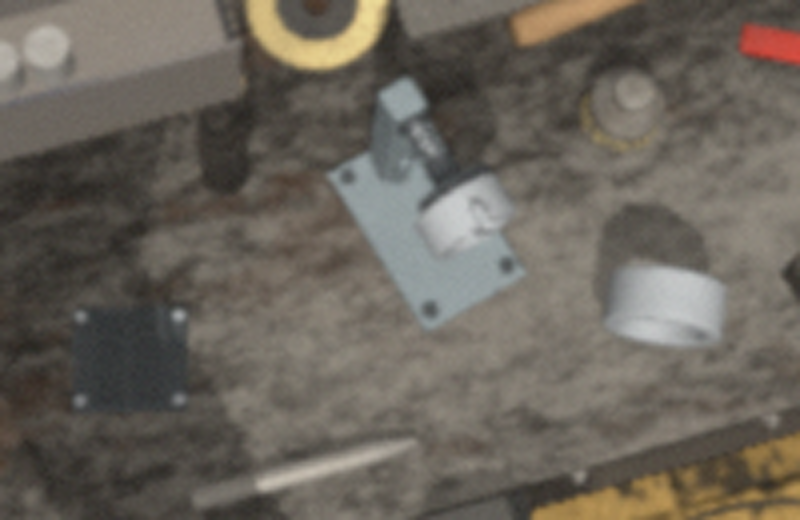

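View pics/scene_crop.png

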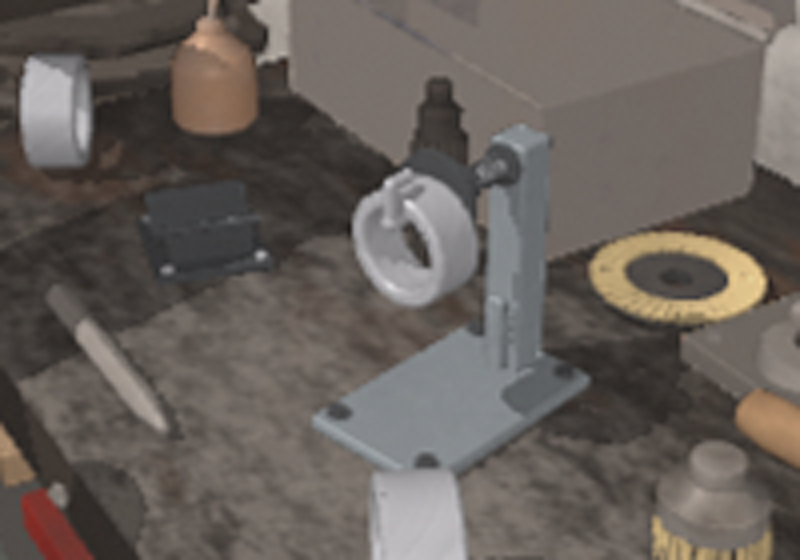

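>>> {"method": "send_rows", "body": {
  "moves": [
    [-0.93,-0.78,-0.06,0,0,0,-1],
    [-0.93,-0.78,-0.06,0,0,0,-1],
    [-0.93,-0.78,-0.06,0,0,0,-1],
    [-0.93,-0.78,-0.06,0,0,0,-1],
    [-0.93,-0.78,-0.06,0,0,0,-1],
    [-0.93,-0.78,-0.06,0,0,0,-1],
    [-0.93,-0.78,-0.06,0,0,0,-1],
    [-0.93,-0.78,-0.06,0,0,0,-1],
    [-0.93,-0.78,-0.06,0,0,0,-1],
    [-0.93,-0.78,-0.06,0,0,0,-1]
  ]
}}

```text
time_s: 4.15
position: [0.3389, 0.352, 0.2378]
tcp_rot: [[-0.964, 0.266, 0.001], [0.266, 0.964, 0.0], [-0.0, 0.0, -1.0]]
force: [0.1, 0.1, 0.7]
opening: 0.999
```

>>> {"method": "send_rows", "body": {
  "moves": [
    [-0.93,-0.78,-0.06,0,0,0,-1],
    [-0.93,-0.78,-0.06,0,0,0,-1],
    [-0.93,-0.78,-0.06,0,0,0,-1],
    [-0.93,-0.78,-0.06,0,0,0,-1],
    [-0.93,-0.78,-0.06,0,0,0,-1],
    [-0.93,-0.78,-0.06,0,0,0,-1],
    [-0.93,-0.78,-0.06,0,0,0,-1],
    [-0.93,-0.78,-0.06,0,0,0,-1],
    [-0.93,-0.78,-0.06,0,0,0,-1],
    [-0.93,-0.78,-0.06,0,0,0,-1],
    [0,0,0,0,0,0,-1],
    [0,0,0,0,0,0,-1]
  ]
}}

```text
time_s: 5.65
position: [0.51, 0.1035, 0.2524]
tcp_rot: [[-0.964, 0.266, -0.001], [0.266, 0.964, 0.001], [0.001, 0.0, -1.0]]
force: [-0.0, 0.3, -0.2]
opening: 0.999
```

```bash

python3 - <<'E'
from fit import *
s=status.read_state();print(s['time_s'],np.round(s['position'],4),np.round(s['tcp_rot'],3).tolist(),np.round(s['joint_positions'],1))
n='wrist';c=cap(n);save(c,'wrist_cr')
P=pts(c);B=P[(abs(P[:,2])<.006)];print('bench',np.median(B[:,2]))
for r in models.masks_of(n,'cradle')[:2]:
    M=pts(c,r['mask']);print(r['confidence'],r['extent']);rect(M,-.01,.06,'all');rect(M,.004,.012,'base');rect(M,.030,.042,'edges')
    np.save('cr.npy',M)
for t in ['cradle','cradle_seat']:
    for r in models.landmark_of(n,t)[:2]: print(t,r['point'],r['confidence'],atz(c,*r['point'],0 if t=='cradle' else .057).round(4))
E
```

```text
5.65 [0.51   0.1035 0.2524] [[-0.964, 0.266, -0.001], [0.266, 0.964, 0.001], [0.001, 0.0, -1.0]] [ -0.9  20.1  94.9   0.   65.1 -75.5]
bench -0.00018714456036295068
0.93 [222.1, 141.4, 287.8, 202.5]
all -0.01 0.06 3501 [510.7 100.1] [88.1 79.2] 75.0 z 0.0175 mean [0.5076 0.1003]
base 0.004 0.012 1330 [510.5  99.1] [86.1 79.2] 75.0 z 0.008 mean [0.5049 0.1019]
edges 0.03 0.042 748 [510.8  98.9] [59.2 69. ] 74.7 z 0.0336 mean [0.5097 0.0995]
0.6 [95.2, 87.1, 215.3, 125.3]
all -0.01 0.06 1577 [394.1  -1.9] [167.3  18.5] 88.9 z 0.015 mean [0.3956 0.0045]
base 0.004 0.012 229 [394.8  -1.9] [167.3  17.1] 89.0 z 0.0105 mean [ 0.3973 -0.0012]
edges few 0
cradle [254.9, 167.0] 0.74 [0.5096 0.1014 0.    ]
cradle_seat [257.1, 174.5] 0.63 [0.5103 0.1043 0.057 ]
```

View pics/wrist_cr.png

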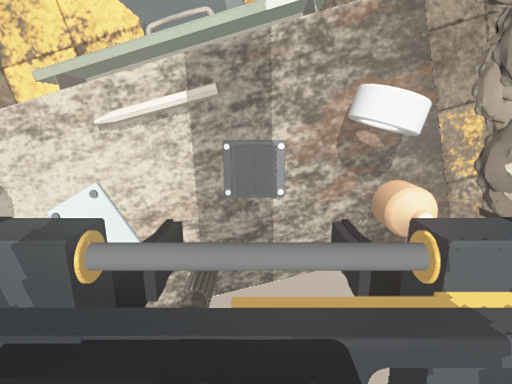

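The wrist view shows the cradle at (254,170), giving an origin of (0.511, 0.100) and groove yaw -15°. This agrees with the top camera. I'll check for obstacles around the stand, then move there.

```bash

python3 - <<'E'
from fit import *
for n in ['top','scene']:
    c=cap(n);P=pts(c)
    for z in (.12,.2,.28):
        Q=P[(P[:,2]>z)&(P[:,0]>.3)&(P[:,0]<.85)&(abs(P[:,1]+.1)<.25)]
        H,xe,ye=np.histogram2d(Q[:,0],Q[:,1],bins=[np.arange(.3,.86,.05),np.arange(-.35,.16,.05)])
        print(n,z);print(H.astype(int))
E
```

```text
top 0.12
[[    0     0     0     0     3  2220 11762  2976  1336  1469]
 [    0     0     0     0     0     0     0     0  1113   960]
 [    0     0     0     0     0     0     0     0   537   500]
 [    0     0     0    11    12     0     0   421  1066  1252]
 [    0     0     0   144   203     0     0   288   649   706]
 [    0     0     0     3   138     0     0     0     0     2]
 [    0     0     0     0    65     0    47    15     0     0]
 [    0     0     0     0     0     0     1     1     0     0]
 [    0     0     0     0     0     0     0     0     0     0]
 [    0     0     0     0     0     0     0     0     0     0]
 [    0     0     0     0     0     0    33   113    43    46]]
top 0.2
[[    0     0     0     0     3  2220 11762  2976  1336  1469]
 [    0     0     0     0     0     0     0     0  1113   960]
 [    0     0     0     0     0     0     0     0   537   500]
 [    0     0     0     0     0     0     0   421  1066  1252]
 [    0     0     0     0     0     0     0   288   649   706]
 [    0     0     0     0     0     0     0     0     0     2]
 [    0    
[... 2091 characters left out ...]
[   0    0    0    0    0    0    0    0    0    0]
 [   0    0    0    0    0    0   40   50   23   20]]
scene 0.28
[[   0    0    0    0    0    0    0    0    0    0]
 [   0    0    0    0    0    0    0    0    0    0]
 [   0    0    0    0    0    0    0    3    0    0]
 [   0    0    0    0    0    0    0  626 1349  249]
 [   0    0    0    0    0    0    0  329  864   17]
 [   0    0    0    0    0    0    0    0    0    0]
 [   0    0    0    0    0    0    0    0    0    0]
 [   0    0    0    0    0    0    0    0    0    0]
 [   0    0    0    0    0    0    0    0    0    0]
 [   0    0    0    0    0    0    0    0    0    0]
 [   0    0    0    0    0    0   40   50   23   20]]
```

>>> {"method": "send_rows", "body": {
  "moves": [
    [-0.53,-0.97,-0.12,0,0,0,-1],
    [-0.53,-0.97,-0.12,0,0,0,-1],
    [-0.53,-0.97,-0.12,0,0,0,-1],
    [-0.53,-0.97,-0.12,0,0,0,-1],
    [-0.53,-0.97,-0.12,0,0,0,-1],
    [-0.53,-0.97,-0.12,0,0,0,-1],
    [-0.53,-0.97,-0.12,0,0,0,-1],
    [-0.53,-0.97,-0.12,0,0,0,-1],
    [-0.53,-0.97,-0.12,0,0,-1,-1],
    [0,0,0,0,0,-1,-1],
    [0,0,0,0,0,-1,-1],
    [0,0,0,0,0,0,-1]
  ]
}}

```text
time_s: 7.45
position: [0.5676, -0.1387, 0.2795]
tcp_rot: [[-0.968, -0.25, -0.0], [-0.25, 0.968, 0.0], [0.0, 0.0, -1.0]]
force: [-0.6, 0.6, 0.0]
opening: 1.0
```

```bash

python3 - <<'E'
from fit import *
s=status.read_state();print(s['time_s'],np.round(s['position'],4),np.round(s['tcp_rot'],3).tolist(),np.round(s['joint_positions'],1))
n='wrist';c=cap(n);save(c,'wrist_st')
P=pts(c);B=P[(abs(P[:,2])<.006)];print('bench',np.median(B[:,2]))
for r in models.masks_of(n,'stand')[:2]:
    M=pts(c,r['mask']);print(r['confidence'],r['extent']);rect(M,.006,.014,'base');rect(M,.152,.163,'top')
for r in models.masks_of(n,'bush_center')[:3]:
    M=pts(c,r['mask']);print('bush',r['confidence'],r['extent'],np.percentile(M,[2,50,98],axis=0).round(3).tolist());rect(M,.14,.164,'bushtop')
for t,z in [('stand',0),('nose_tip',.167),('bush_center',.126)]:
    for r in models.landmark_of(n,t)[:3]: print(t,r['point'],r['confidence'],atz(c,*r['point'],z).round(4))
E
```

```text
7.45 [ 0.5676 -0.1387  0.2795] [[-0.968, -0.25, -0.0], [-0.25, 0.968, 0.0], [0.0, 0.0, -1.0]] [ -24.7   23.6   84.1    0.    72.3 -129.2]
bench -0.00015091493484808982
0.86 [224.3, 102.7, 286.4, 232.8]
base 0.006 0.014 2720 [ 550.6 -145.6] [142.6  90. ] 14.5 z 0.0099 mean [ 0.5515 -0.1448]
top 0.152 0.163 1134 [ 558.  -139.1] [114.6  52. ] 24.4 z 0.157 mean [ 0.5803 -0.1377]
bush 0.93 [222.6, 118.1, 287.9, 151.2] [[0.5, -0.184, 0.135], [0.519, -0.152, 0.155], [0.536, -0.124, 0.159]]
bushtop 0.14 0.164 1755 [ 518.6 -153.7] [29.6 60.1] 14.4 z 0.1551 mean [ 0.5188 -0.1533]
bush 0.77 [126.2, 0.0, 200.7, 71.6] [[0.414, -0.322, 0.039], [0.438, -0.277, 0.08], [0.464, -0.246, 0.086]]
bushtop few 0
stand [255.2, 127.8] 0.83 [ 0.5172 -0.1536  0.    ]
nose_tip [250.6, 132.9] 0.56 [ 0.5168 -0.1573  0.167 ]
bush_center [257.1, 133.1] 0.89 [ 0.5176 -0.1509  0.126 ]
```

View pics/wrist_st.png

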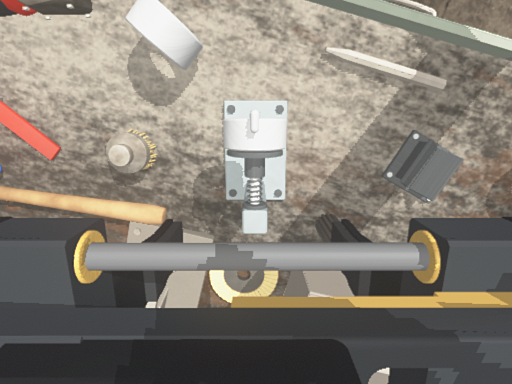

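The wrist view shows the bush at (255,135) with its nose pointing up the image, the keeper spring behind it and the post below. That puts the bush at (0.5186, -0.1535) with stand yaw 14.5°, which the tool already matches.

>>> {"method": "send_rows", "body": {
  "moves": [
    [0.68,-0.03,0,0,0,0,-1],
    [0.68,-0.03,0,0,0,0,-1],
    [0.68,-0.03,0.3,0,0,0,-1],
    [0,0,0.9,0,0,0,-1],
    [0,0,0.9,0,0,0,-1],
    [0,0,0.9,0,0,0,-1],
    [0,0,0.9,0,0,0,-1],
    [0,0,0,0,0,0,-1]
  ]
}}

```text
time_s: 8.75
position: [0.5166, -0.1537, 0.1808]
tcp_rot: [[-0.968, -0.251, -0.004], [-0.251, 0.968, 0.002], [0.003, 0.003, -1.0]]
force: [0.5, 0.3, 0.5]
opening: 0.994
```

```bash

python3 - <<'E'
from fit import *
s=status.read_state();print(s['time_s'],np.round(s['position'],4))
n='wrist';c=cap(n);save(c,'wrist_st2')
for r in models.masks_of(n,'bush_center')[:1]:
    M=pts(c,r['mask']);print('bush',r['confidence'],r['extent']);rect(M,.135,.166,'bushtop')
R=np.array(s['tcp_rot']);print(((np.array([.5186,-.1535,.109])-s['position'])@R/.025).round(2))
E
```

```text
8.75 [ 0.5166 -0.1537  0.1808]
bush 0.86 [85.2, 14.1, 188.1, 114.1]
bushtop few 0
[-0.09 -0.02  2.87]
```

View pics/wrist_st2.png

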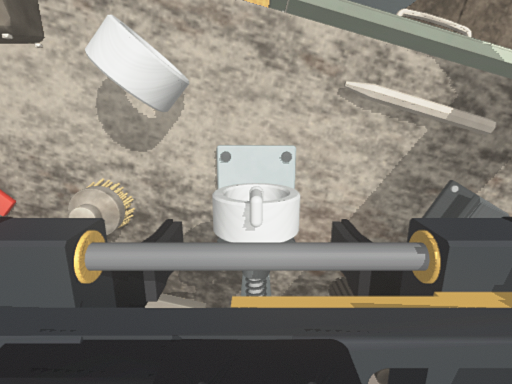

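The bush is centred at column 256, between the fingers at 182 and 332. I'll go down and close.

>>> {"method": "send_rows", "body": {
  "moves": [
    [-0.08,-0.02,0.7,0,0,0,-1],
    [0,0,0.7,0,0,0,-1],
    [0,0,0.7,0,0,0,-1],
    [0,0,0.7,0,0,0,-1],
    [0,0,0,0,0,0,-1],
    [0,0,0,0,0,0,-1]
  ]
}}

```text
time_s: 9.6
position: [0.5217, -0.1546, 0.1133]
tcp_rot: [[-0.968, -0.252, 0.002], [-0.252, 0.968, -0.001], [-0.002, -0.002, -1.0]]
force: [0.0, -0.6, 0.5]
opening: 0.999
```

>>> {"method": "send_rows", "body": {
  "moves": [
    [0,0,0,0,0,0,1],
    [0,0,0,0,0,0,1],
    [0,0,0,0,0,0,1],
    [0,0,0,0,0,0,1],
    [0,0,0,0,0,0,1],
    [0,0,0,0,0,0,1]
  ]
}}

```text
time_s: 10.35
position: [0.5209, -0.1537, 0.1122]
tcp_rot: [[-0.968, -0.252, -0.0], [-0.252, 0.968, 0.001], [0.0, 0.001, -1.0]]
force: [-0.8, 2.8, 3.4]
opening: 0.752
```

>>> {"method": "send_rows", "body": {
  "moves": [
    [0,0,-0.08,0,0,0,1],
    [0,0,0,0,0,0,1],
    [0,0,0,0,0,0,1]
  ]
}}

```text
time_s: 10.72
position: [0.5207, -0.1537, 0.1131]
tcp_rot: [[-0.968, -0.252, -0.001], [-0.252, 0.968, 0.001], [0.001, 0.001, -1.0]]
force: [2.0, 1.5, -9.5]
opening: 0.756
```

```bash

python3 - <<'E'
from h import *
s=status.read_state();print(s['time_s'],np.round(s['position'],4),np.round(s['force'],2),np.round(s['moment'],2),s['opening'])
c=cap('scene');im=c['img'][170:250,240:340]
cv2.imwrite('pics/s3.png',cv2.resize(im[...,::-1],(800,640-40),interpolation=cv2.INTER_CUBIC))
E
```

```text
10.725 [ 0.5207 -0.1537  0.1131] [ 2.05  1.51 -9.48] [ 0.42 -0.43 -0.08] 0.7561714426962226
```

View pics/s3.png

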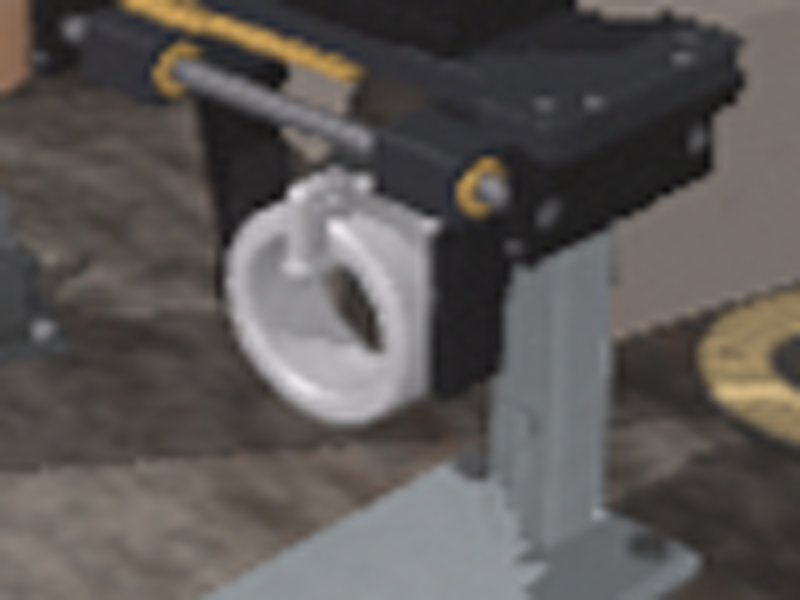

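>>> {"method": "send_rows", "body": {
  "moves": [
    [-0.2,0,0,0,0,0,1],
    [0,0,0,0,0,0,1]
  ]
}}

```text
time_s: 11.02
position: [0.5245, -0.1527, 0.1138]
tcp_rot: [[-0.968, -0.253, -0.003], [-0.253, 0.968, 0.0], [0.003, 0.001, -1.0]]
force: [-3.5, -0.8, -7.0]
opening: 0.75
```

```bash

python3 - <<'E'
from h import *
s=status.read_state();print(s['time_s'],np.round(s['position'],4),np.round(s['force'],2),np.round(s['moment'],2),s['opening'])
c=cap('wrist');save(c,'w4')
E
```

```text
11.025 [ 0.5245 -0.1527  0.1138] [-3.51 -0.78 -6.98] [-0.07  0.53 -0.05] 0.7500392238742141
```

View pics/w4.png

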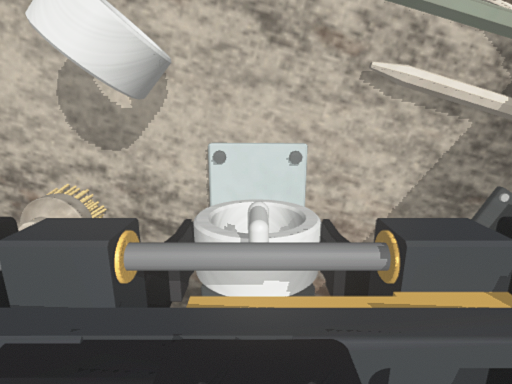

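>>> {"method": "send_rows", "body": {
  "moves": [
    [-0.15,0,0,0,0,0,1],
    [-0.15,0,0,0,0,0,1],
    [-0.15,0,0,0,0,0,1],
    [-0.15,0,0,0,0,0,1],
    [0,0,0,0,0,0,1],
    [0,0,0,0,0,0,1]
  ]
}}

```text
time_s: 11.82
position: [0.5401, -0.1488, 0.114]
tcp_rot: [[-0.968, -0.252, -0.001], [-0.252, 0.968, 0.0], [0.0, 0.0, -1.0]]
force: [-5.3, 0.4, -5.0]
opening: 0.756
```

```bash

python3 - <<'E'
from h import *
s=status.read_state();print(s['time_s'],np.round(s['position'],4),np.round(s['force'],2),np.round(s['moment'],2),s['opening'])
c=cap('wrist');save(c,'w5')
c=cap('scene');im=c['img'][170:250,240:340]
cv2.imwrite('pics/s5.png',cv2.resize(im[...,::-1],(750,600),interpolation=cv2.INTER_CUBIC))
E
```

```text
11.825 [ 0.5401 -0.1488  0.114 ] [-5.27  0.38 -4.98] [ 0.06  0.7  -0.09] 0.7559885479488895
```

View pics/w5.png

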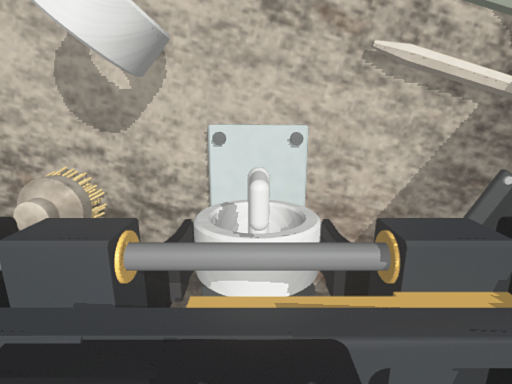

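View pics/s5.png

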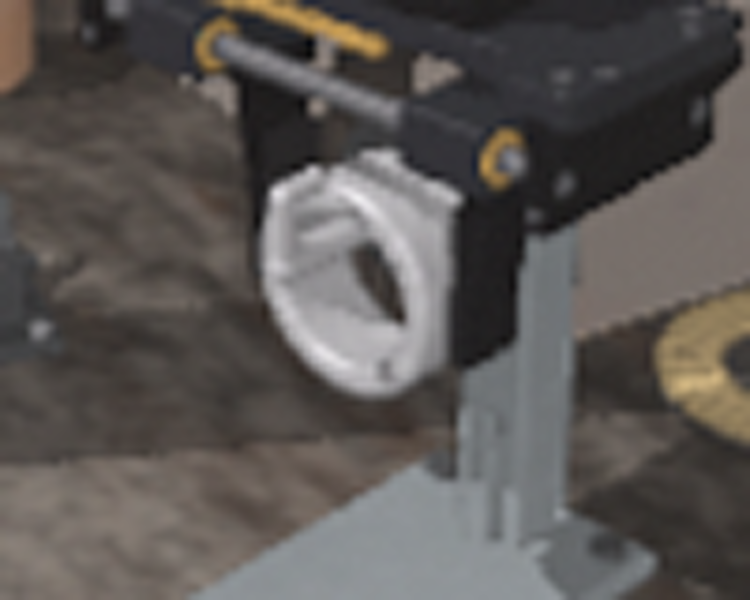

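The wrist view shows the bush's front rim at row 228, clear of the nose tip. The travel is 20 mm with 5.3 N of keeper force, so I'll lift.

>>> {"method": "send_rows", "body": {
  "moves": [
    [0,0,-0.27,0,0,0,1],
    [0,0,-0.27,0,0,0,1],
    [0,0,-0.27,0,0,0,1],
    [0,0,-0.27,0,0,0,1],
    [0,0,0,0,0,0,1],
    [0,0,0,0,0,0,1]
  ]
}}

```text
time_s: 12.68
position: [0.5409, -0.1492, 0.1419]
tcp_rot: [[-0.968, -0.252, 0.002], [-0.252, 0.968, -0.001], [-0.001, -0.001, -1.0]]
force: [-4.7, -0.9, -0.8]
opening: 0.758
```

```bash

python3 - <<'E'
from h import *
s=status.read_state();print(s['time_s'],np.round(s['position'],4),np.round(s['force'],2),np.round(s['moment'],2),s['opening'])
c=cap('wrist');save(c,'w6')
c=cap('scene');im=c['img'][160:240,240:340]
cv2.imwrite('pics/s6.png',cv2.resize(im[...,::-1],(750,600),interpolation=cv2.INTER_CUBIC))
E
```

```text
12.675 [ 0.5409 -0.1492  0.1419] [-4.65 -0.87 -0.79] [-0.07  0.79 -0.01] 0.7576481907448709
```

View pics/w6.png

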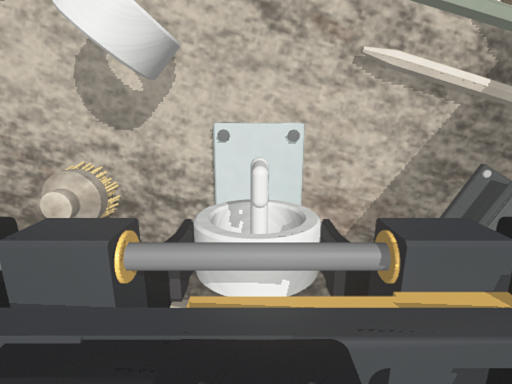

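View pics/s6.png

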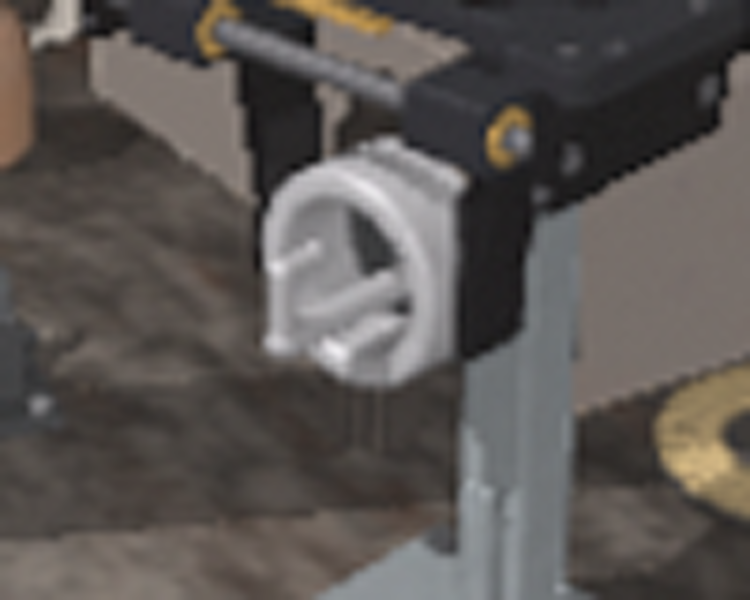

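```bash

python3 - <<'E'
from h import *
c=cap('scene');im=cv2.resize(c['img'][...,::-1][160:240,240:340],(750,600),interpolation=cv2.INTER_NEAREST)
o=np.array([.519,-.1536,0]);e=np.array([.968,.25,0]);f=np.array([-.25,.968,0]);k=np.array([0,0,1.])
def q(x,y,z):
    u,v=proj(c,o+e*x+f*y+k*z);return int((u+.5-240)*7.5),int((v+.5-160)*7.5)
# bush at x .020, z .126+h
for h,col in((.029,(0,255,0)),):
  for x in(.005,.035):
   for r in (.024,.033):
    a=np.linspace(0,2*np.pi,60);cv2.polylines(im,[np.array([q(x,r*np.cos(t),.126+h+r*np.sin(t)) for t in a])],True,col,1)
cv2.line(im,q(-.02,0,.145),q(.07,0,.145),(0,0,255),1)
cv2.line(im,q(-.0195,0,.145),q(-.0195,0,.167),(0,0,255),1)
cv2.line(im,q(-.0195,0,.167),q(-.003,0,.167),(0,0,255),1)
cv2.imwrite('pics/s7.png',im)
E
```

```text
(no output)
```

View pics/s7.png

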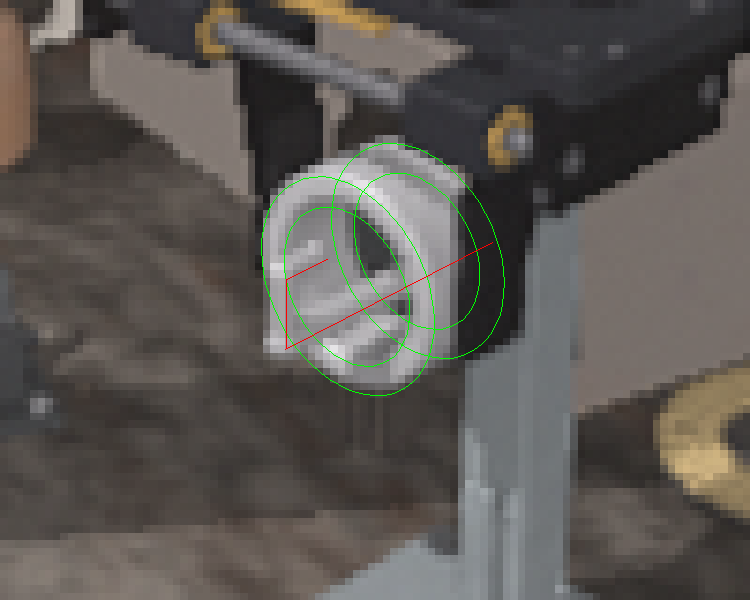

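The overlay matches the picture: the arm and nose both run through the bore with clearance. I'll draw the bush off toward -x.

>>> {"method": "send_rows", "body": {
  "moves": [
    [0.3,0,0,0,0,0,1],
    [0.3,0,0,0,0,0,1],
    [0.3,0,0,0,0,0,1],
    [0,0,0,0,0,0,1]
  ]
}}

```text
time_s: 13.32
position: [0.518, -0.155, 0.141]
tcp_rot: [[-0.968, -0.251, 0.0], [-0.251, 0.968, -0.0], [-0.0, -0.0, -1.0]]
force: [-3.2, -1.3, -5.0]
opening: 0.757
```

```bash

python3 - <<'E'
from h import *
s=status.read_state();print(s['time_s'],np.round(s['position'],4),np.round(s['force'],2),np.round(s['moment'],2),s['opening'])
c=cap('scene');im=c['img'][160:240,220:320]
cv2.imwrite('pics/s8.png',cv2.resize(im[...,::-1],(750,600),interpolation=cv2.INTER_CUBIC))
E
```

```text
13.325 [ 0.518 -0.155  0.141] [-3.19 -1.31 -4.98] [-0.11  0.52 -0.02] 0.7567876984486918
```

View pics/s8.png

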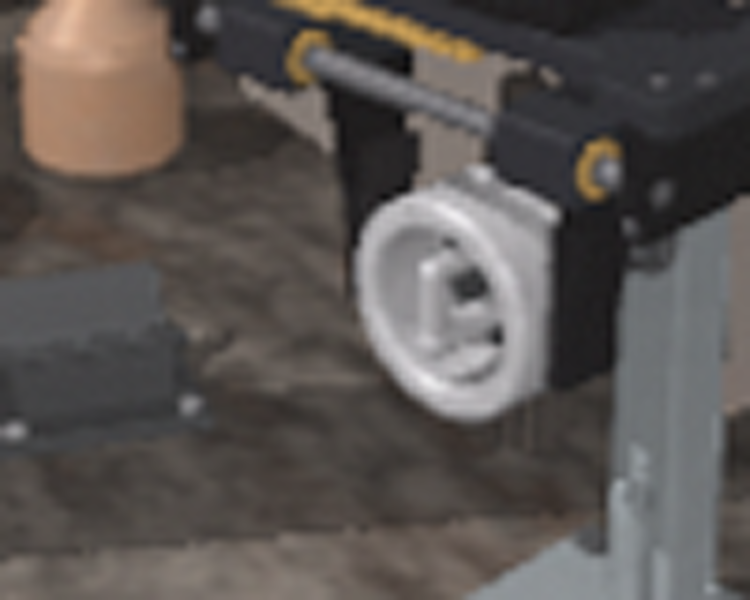

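The hook bar sits well inside the bore at about (430,305). I'll continue.

>>> {"method": "send_rows", "body": {
  "moves": [
    [0.4,0,0,0,0,0,1],
    [0.4,0,0,0,0,0,1],
    [0.4,0,0,0,0,0,1],
    [0.5,0,0,0,0,0,1],
    [0.5,0,0,0,0,0,1],
    [0.5,0,0,0,0,0,1],
    [0.4,0,0,0,0,0,1],
    [0,0,0,0,0,0,1],
    [0,0,0,0,0,0,1]
  ]
}}

```text
time_s: 14.5
position: [0.444, -0.1745, 0.1412]
tcp_rot: [[-0.968, -0.252, 0.001], [-0.252, 0.968, -0.001], [-0.001, -0.001, -1.0]]
force: [-1.0, -0.5, -4.1]
opening: 0.755
```

```bash

python3 - <<'E'
from fit import *
s=status.read_state();print(s['time_s'],np.round(s['position'],4),np.round(s['force'],2),np.round(s['moment'],2),s['opening'])
c=cap('scene');im=c['img'][150:250,200:325]
cv2.imwrite('pics/s9.png',cv2.resize(im[...,::-1],(750,600),interpolation=cv2.INTER_CUBIC))
c=cap('wrist');save(c,'w9')
for r in models.masks_of('wrist','bush_center')[:3]:
    M=pts(c,r['mask']);print(r['confidence'],r['extent'],((M-s['position'])@np.array(s['tcp_rot'])*1000).min(0).round(1),((M-s['position'])@np.array(s['tcp_rot'])*1000).max(0).round(1))
E
```

```text
14.5 [ 0.444  -0.1745  0.1412] [-1.01 -0.51 -4.07] [-0.    0.01  0.03] 0.7551985162150249
0.91 [193.8, 203.4, 321.7, 296.8] [-105.2  -31.8  -84.4] [ 33.3  69.2 142.5]
0.58 [71.7, 101.5, 184.2, 200.7] [  -0.9 -186.2   54.4] [ 80.1 -63.6 141.4]
```

View pics/s9.png

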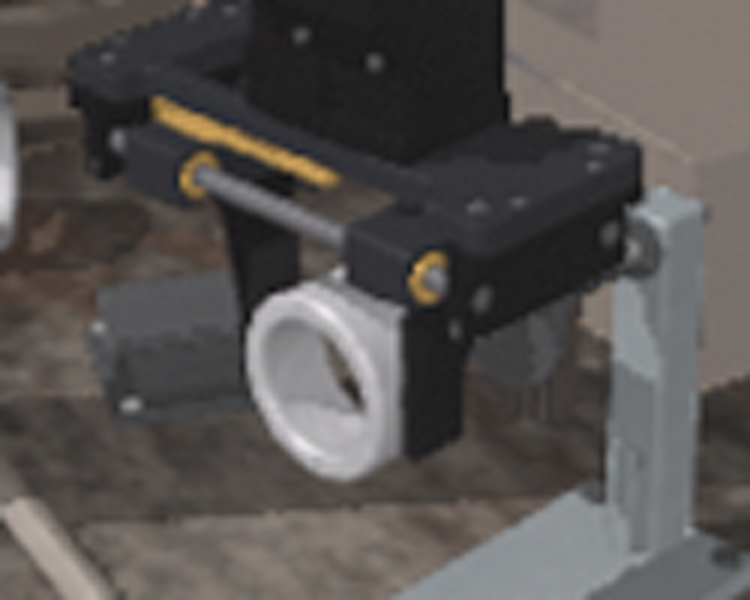

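View pics/w9.png

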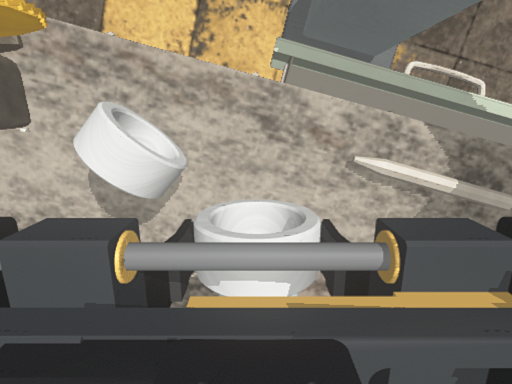

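The bush is off the hook with a clear bore in both views. It weighs about 4 N. I'll go to the cradle.

>>> {"method": "send_rows", "body": {
  "moves": [
    [0,0.9,-0.4,0,0,0,1],
    [0,1,-0.4,0,0,0,1],
    [0,1,-0.4,0,0,0,1],
    [-0.7,1,0,0,0,0,1],
    [-0.8,1,0,0,0,0,1],
    [-0.8,1,0,0,0,0,1],
    [-0.8,1,0,0,0,0,1],
    [-0.8,1,0,0,0,0,1],
    [-0.8,1,0,0,0,0,1],
    [-0.7,1,0,0,0,0.95,1],
    [0,0,0,0,0,1,1],
    [0,0,0,0,0,1,1]
  ]
}}

```text
time_s: 16.15
position: [0.5104, 0.1011, 0.1712]
tcp_rot: [[-0.965, 0.261, -0.001], [0.261, 0.965, 0.0], [0.001, -0.0, -1.0]]
force: [-0.3, -0.2, -4.2]
opening: 0.752
```

>>> {"method": "send_rows", "body": {
  "moves": [
    [0,0,0,0,0,0,1],
    [0,0,0,0,0,0,1]
  ]
}}

```text
time_s: 16.4
position: [0.5112, 0.0998, 0.1712]
tcp_rot: [[-0.967, 0.254, -0.0], [0.254, 0.967, 0.0], [0.0, -0.0, -1.0]]
force: [-0.1, 0.5, -3.6]
opening: 0.753
```

```bash

python3 - <<'E'
from fit import *
s=status.read_state();R=np.array(s['tcp_rot']);p=np.array(s['position']);print(s['time_s'],p.round(4),R.round(3).tolist(),np.round(s['force'],2),s['opening'])
c=cap('wrist');save(c,'w10')
P=(pts(c)-p)@R*1000
v,u=np.nonzero(c['depth']>0)
F=P[(abs(P[:,1])<31)&(P[:,0]>5)&(P[:,0]<30)&(P[:,2]>-60)&(P[:,2]<25)]
np.save('F.npy',F)
# front face: points near max x for each z
print(len(F),F.min(0).round(1),F.max(0).round(1))
for z in range(-50,20,5):
    G=F[(F[:,2]>=z)&(F[:,2]<z+5)]
    if len(G)>5: print(z,len(G),np.percentile(G[:,0],[50,95,99]).round(1),G[:,1].min().round(1),G[:,1].max().round(1))
E
```

```text
16.4 [0.5112 0.0998 0.1712] [[-0.967, 0.254, -0.0], [0.254, 0.967, 0.0], [0.0, -0.0, -1.0]] [-0.12  0.54 -3.61] 0.7530056445667281
4293 [  5.  -31.  -47.1] [18.7 31.  18.9]
-50 119 [17.3 18.2 18.4] -9.8 11.1
-45 593 [17.5 18.2 18.4] -20.4 20.3
-40 480 [17.6 18.2 18.3] -24.9 25.6
-35 320 [17.3 18.2 18.4] -28.3 29.1
-30 218 [17.5 18.2 18.3] -30.6 30.9
-25 122 [17.8 18.2 18.4] -31.0 30.9
-20 93 [17.9 18.3 18.4] -30.8 30.9
-15 116 [17.7 18.3 18.4] -30.6 31.0
-10 177 [16.6 18.1 18.2] -30.6 30.9
-5 305 [14.5 18.1 18.2] -29.6 30.1
0 442 [13.  18.1 18.2] -27.9 28.2
5 856 [12.3 17.9 18.2] -23.9 25.4
10 407 [14.9 18.1 18.2] -19.7 19.3
15 45 [17.9 18.1 18.2] -12.0 12.4
```

View pics/w10.png

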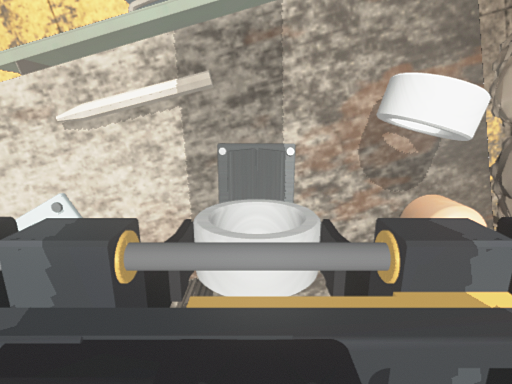

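The held bush is square in the grip, with its centre at tool (3.2, 0.2, -14.1) mm. The cradle sits directly below it at (256,175).

>>> {"method": "send_rows", "body": {
  "moves": [
    [-0.11,0,0.6,0,0,0.03,1],
    [0,0,0.8,0,0,0,1],
    [0,0,0.8,0,0,0,1],
    [0,0,0.8,0,0,0,1],
    [0,0,0.8,0,0,0,1],
    [0,0,0.6,0,0,0,1],
    [0,0,0.4,0,0,0,1],
    [0,0,0.1,0,0,0,1],
    [0,0,0,0,0,0,1],
    [0,0,0,0,0,0,1]
  ]
}}

```text
time_s: 17.7
position: [0.515, 0.0986, 0.0492]
tcp_rot: [[-0.965, 0.262, 0.001], [0.262, 0.965, -0.0], [-0.001, 0.0, -1.0]]
force: [0.9, -0.1, -4.3]
opening: 0.754
```

```bash

python3 - <<'E'
from fit import *
s=status.read_state();R=np.array(s['tcp_rot']);p=np.array(s['position']);print(s['time_s'],p.round(4),R.round(3).tolist(),np.round(s['force'],2),s['opening'])
b=p+R@np.array([.0032,.0002,-.0141]);print('bush',b.round(4),((np.array([.5107,.0997,.057])-b)@R/.025).round(3))
c=cap('wrist');save(c,'w11')
c=cap('scene');im=c['img'][150:250,170:295]
cv2.imwrite('pics/s11.png',cv2.resize(im[...,::-1],(750,600),interpolation=cv2.INTER_CUBIC))
E
```

```text
17.7 [0.515  0.0986 0.0492] [[-0.965, 0.262, 0.001], [0.262, 0.965, -0.0], [-0.001, 0.0, -1.0]] [ 0.88 -0.13 -4.35] 0.7538336570316966
bush [0.5119 0.0997 0.0632] [ 0.048 -0.012  0.25 ]
```

View pics/w11.png

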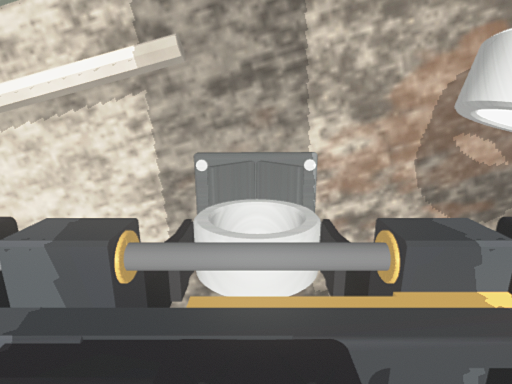

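View pics/s11.png

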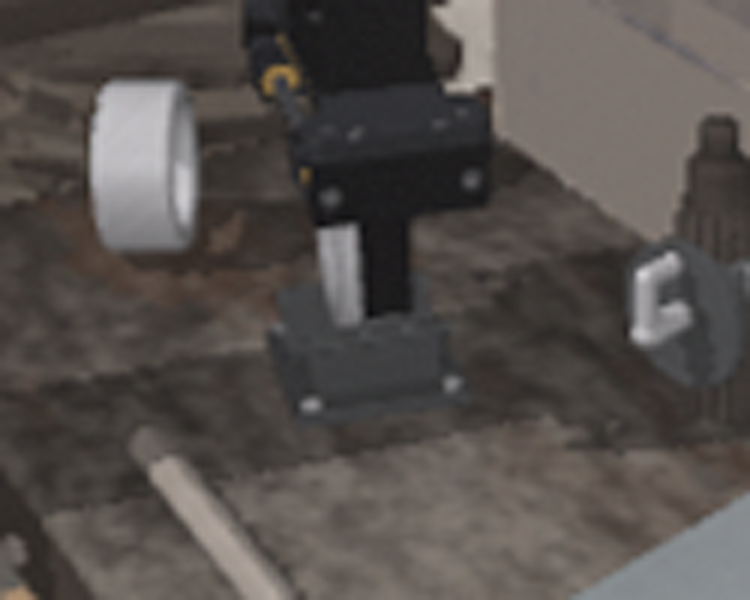

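```bash

python3 - <<'E'
from fit import *
s=status.read_state();R=np.array(s['tcp_rot']);p=np.array(s['position'])
c=cap('wrist');P=(pts(c)-p)@R*1000; W=pts(c)
m=(P[:,0]>20)&(P[:,0]<60)&(abs(P[:,1])<60)
for lo,hi in((.03,.04),(.005,.011)):
    G=P[m&(W[:,2]>lo)&(W[:,2]<hi)];print(lo,len(G),np.percentile(G,[.5,99.5],axis=0).round(1).tolist(),'midy',(G[:,1].min()+G[:,1].max())/2)
G=P[m&(W[:,2]>.009)&(W[:,2]<.037)]
for a in range(22,46,4):
    H=G[(G[:,0]>=a)&(G[:,0]<a+4)]
    if len(H)>20:
        lowest=H[H[:,2]>np.percentile(H[:,2],95)];print(a,len(H),'lowest y',np.median(lowest[:,1]).round(1),'y range',H[:,1].min().round(1),H[:,1].max().round(1))
B=P[(abs(P[:,1])<34)&(P[:,0]>5)&(P[:,0]<25)&(P[:,2]>-60)&(P[:,2]<-12)];print('bush',B.min(0).round(1),B.max(0).round(1))
E
```

```text
0.03 971 [[20.1, -30.2, 12.7], [39.2, 28.7, 19.1]] midy -0.7667227516079258
0.005 1937 [[20.2, -43.2, 38.1], [44.0, 41.8, 43.6]] midy -0.8533372233300547
22 561 lowest y -1.6 y range -42.0 39.0
26 574 lowest y -0.9 y range -38.3 39.4
30 602 lowest y -1.6 y range -41.7 38.1
34 730 lowest y -19.4 y range -41.4 39.5
38 353 lowest y 4.6 y range -40.2 39.3
bush [  5.1 -33.9 -49.4] [ 18.8  33.9 -12.1]
```

>>> {"method": "send_rows", "body": {
  "moves": [
    [0.04,-0.04,0.08,0,0,0,1],
    [0,0,0.08,0,0,0,1],
    [0,0,0.05,0,0,0,1],
    [0,0,0,0,0,0,1],
    [0,0,0,0,0,0,1]
  ]
}}

```text
time_s: 18.48
position: [0.5133, 0.0982, 0.0435]
tcp_rot: [[-0.965, 0.262, 0.0], [0.262, 0.965, 0.0], [-0.0, 0.0, -1.0]]
force: [-0.6, 1.6, 0.6]
opening: 0.753
```

>>> {"method": "send_rows", "body": {
  "moves": [
    [0,0,0.02,0,0,0,1],
    [0,0,0,0,0,0,1]
  ]
}}

```text
time_s: 18.73
position: [0.5133, 0.0981, 0.0434]
tcp_rot: [[-0.965, 0.262, 0.001], [0.262, 0.965, 0.0], [-0.0, 0.0, -1.0]]
force: [-0.6, 2.8, 4.5]
opening: 0.755
```

```bash

python3 - <<'E'
from fit import *
s=status.read_state();p=np.array(s['position']);R=np.array(s['tcp_rot']);print(p.round(4),np.round(s['force'],2),np.round(s['moment'],2))
print('bush',(p+R@np.array([.0032,.0002,-.0141])).round(4))
E
```

```text
[0.5133 0.0981 0.0434] [-0.63  2.81  4.49] [ 0.28  0.26 -0.04]
bush [0.5103 0.0992 0.0575]
```

It's seated: the centre height is 57.5 mm and contact takes 4.5 N. I'll release.

>>> {"method": "send_rows", "body": {
  "moves": [
    [0,0,0,0,0,0,-0.6],
    [0,0,0,0,0,0,-0.7],
    [0,0,0,0,0,0,-1],
    [0,0,0,0,0,0,-1],
    [0,0,0,0,0,0,-1],
    [0,0,0,0,0,0,-1]
  ]
}}

```text
time_s: 19.48
position: [0.5132, 0.0979, 0.0428]
tcp_rot: [[-0.965, 0.262, -0.0], [0.262, 0.965, -0.0], [0.0, -0.0, -1.0]]
force: [1.3, -0.2, -0.2]
opening: 0.998
```

```bash

python3 - <<'E'
from fit import *
s=status.read_state();R=np.array(s['tcp_rot']);p=np.array(s['position']);print(s['time_s'],p.round(4),np.round(s['force'],2),s['opening'])
c=cap('wrist');save(c,'w12');P=(pts(c)-p)@R*1000
B=P[(abs(P[:,1])<36)&(P[:,0]>5)&(P[:,0]<25)&(P[:,2]>-60)&(P[:,2]<-12)];print('bush',np.percentile(B,[.5,99.5],axis=0).round(1).tolist())
E
```

```text
19.475 [0.5132 0.0979 0.0428] [ 1.27 -0.18 -0.17] 0.9984129499427751
bush [[9.4, -31.0, -47.0], [18.5, 32.2, -12.3]]
```

View pics/w12.png

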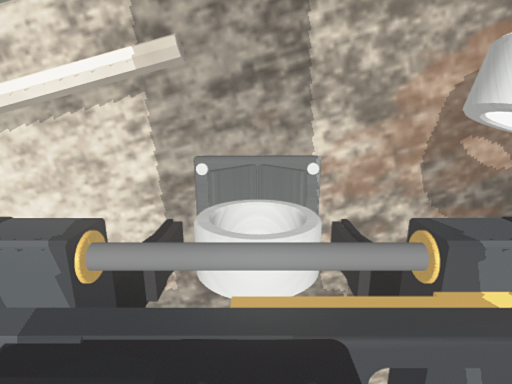

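The fingers are open and clear on both sides of the bush, at columns 182 and 332 against 195–321. I'll retreat straight up.

>>> {"method": "send_rows", "body": {
  "moves": [
    [0,0,-0.3,0,0,0,-1],
    [0,0,-0.7,0,0,0,-1],
    [0,0,-1,0,0,0,-1],
    [0,0,-1,0,0,0,-1],
    [0,0,-1,0,0,0,-1],
    [0,0,-1,0,0,0,-1],
    [0,0,-1,0,0,0,-1],
    [0,0,-1,0,0,0,-1],
    [0,0,0,0,0,0,-1],
    [0,0,0,0,0,0,-1]
  ]
}}

```text
time_s: 20.78
position: [0.5126, 0.0979, 0.2174]
tcp_rot: [[-0.965, 0.262, -0.001], [0.262, 0.965, 0.0], [0.001, -0.0, -1.0]]
force: [-0.7, -0.7, -0.1]
opening: 0.997
```

```bash

python3 - <<'E'
from fit import *
s=status.read_state();R=np.array(s['tcp_rot']);p=np.array(s['position']);print(s['time_s'],p.round(4),np.round(s['force'],2),s['opening'])
c=cap('wrist');save(c,'w13');
for r in models.masks_of('wrist','bush_center')[:3]:
    M=pts(c,r['mask']);print(r['confidence'],np.percentile(M,[1,99],axis=0).round(4).tolist())
    if abs(np.median(M[:,0])-.51)<.03: rect(M,.07,.095,'bushtop')
c=cap('scene');im=c['img'][140:290,170:370]
cv2.imwrite('pics/s13.png',cv2.resize(im[...,::-1],(800,600),interpolation=cv2.INTER_CUBIC))
for t in['cold_chisel','wire_brush','shaft']:
    r=models.masks_of('scene',t)[0];print(t,r['extent'])
E
```

```text
20.775 [0.5126 0.0979 0.2174] [-0.68 -0.75 -0.11] 0.9973114197381205
0.67 [[0.4444, 0.233, 0.011], [0.5103, 0.3043, 0.086]]
0.64 [[0.4893, 0.0685, 0.0083], [0.5458, 0.1315, 0.0909]]
bushtop 0.07 0.095 1671 [510.8  99.4] [60.7 30.7] 74.5 z 0.0864 mean [0.5095 0.0994]
cold_chisel [192.7, 219.3, 221.5, 256.8]
wire_brush [340.7, 261.0, 373.4, 297.7]
shaft [278.8, 170.1, 295.5, 218.5]
```

View pics/w13.png

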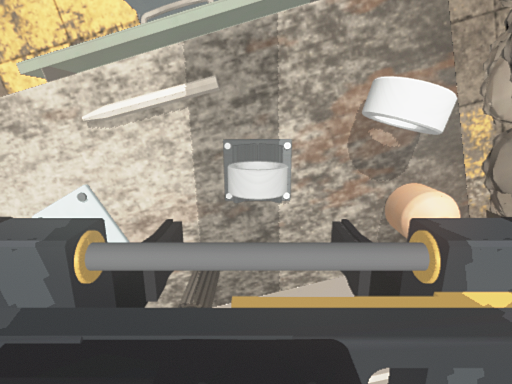

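View pics/s13.png

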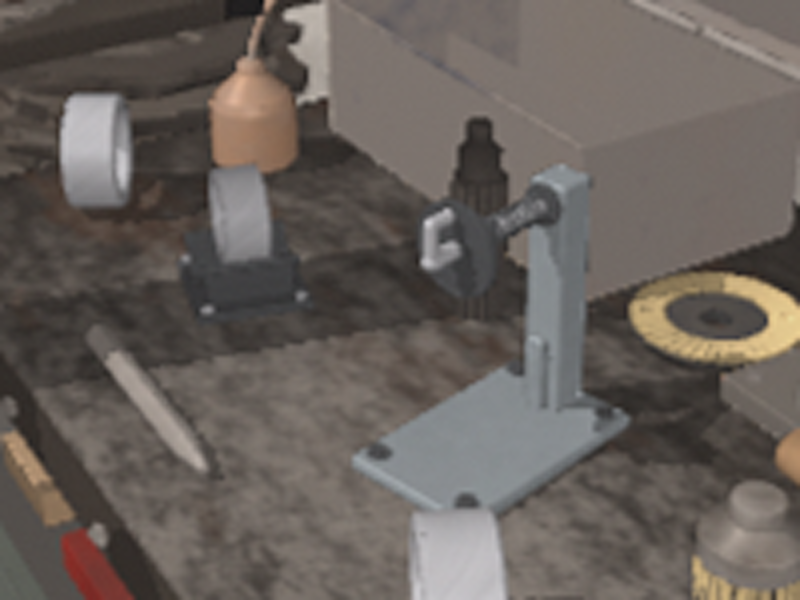

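The bush lies in the vee at (510.8, 99.4) mm, within 1 mm of the cradle centre and in line with the groove. The keeper has shut and the bystanders are unmoved.

```bash
python3 -c "
from h import *
print(bot.hand_in())"
```

```text
the job is handed in; nothing more can be done
None
```

The bush is off the hook and lying in the vee cradle, and I've handed the job in. It took about 21 s of the 42 s allowed.

**What I did:**
- I gripped the bush from above and raised it about 2 mm.
- I pressed the keeper back 20 mm with the bush, against about 5 N.
- I lifted the bush about 28 mm and drew it off over the nose.
- I lowered it into the cradle until it took about 4.5 N, then let go and backed straight up.

**Last checks:**
- **Position:** the bush centre measured (0.511, 0.099) m, against the cradle centre at (0.511, 0.100) m.
- **Alignment:** the bore is within about 0.5° of the groove.
- **Height:** the fitted centre was 57.5 mm just before release, against 57 mm when seated. A few depth points after release put the bush's top 1 mm or less above nominal, which is within the camera error.
- **Robot:** the gripper was open and about 15 cm above the tool height at which it let go, with no force on it.
- **Surroundings:** the keeper had shut by itself, and the chisel, brush, shaft and spare rings looked unmoved.

**Readings that disagreed:** the vertical wrist force was uneven on the hook, reading -9.5 N after the first small raise and -0.8 N after the lift. It was steady at about -4 N once the bush hung free, and the pictures at those points showed nothing jammed.

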